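Seat the test block, then draw out and hold the spring pointer

ROBOT

A 6-joint arm with a two-finger parallel gripper is mounted at the origin on the work surface. World frame = base frame: x ahead of the robot, y to its left, z up, the work surface at z = 0. Lengths are in mm, angles in rad, forces in N, time in s.
With the tool pointing down it reaches from about 350 to 725 mm from the base axis. Payload 6 kg.
Tool frame: the origin (TCP) lies midway between the tips of the shut fingers; the grasp point (between the pads) lies bot.grip_point_offset behind it (bot.grip_point_offset is the distance from the TCP to the grasp point, in mm); z points along the fingers, y is the line along which they close (so a half turn about z gives the same grasp; the last joint's range is limited). The gripper opens to 85 mm and grips with 20 to 120 N. Pads are 22 mm wide; open, the fingers measure 114 mm over their backs; the gripper's body (76 mm by 85 mm) begins 54 mm behind the grasp point. The pads swing forward as they close: fully open they stand 13 mm farther back than shut.
Start: joints at [-0.803, 0.04, 0.085, 0, -1.615, -0.334], TCP at [252.197, -544.397, 211.061] pointing down, gripper open.
Joint ranges: [-2.56, 2.56], [-1.29, 2.01], [-1.08, 1.49], [-3.29, 1.98], [-2.81, -0.18], [-2.99, 2.99]. Speed limits (rad/s): [2.57, 2.57, 3.01, 3.14, 3.14, 3.14].

INTERFACE

Orientations are given as a rotation vector (axis times angle).
In Python, from cell import sensors, grab_frame, order, bot gives the robot as it stands.
- The arm moves only by the tool servo_tool, never from a script. Its argument "moves" is a list of rows, each a list of 5 numbers: the shift along the world's x, y, z in units of 5 cm (1.0 is 5 cm), then the turn about the world's z in units of 2 rad (1.0 is 2 rad), then the closure, from 0 (fully open) to 1 (shut). A call has 1 to 20 rows; each row shifts and turns the commanded pose from where the row before left it; what a row does not reach is not made up. A row lasts 1/8 s, in which the tool goes at most 62.5 mm and 10.7 degrees, less where a joint would pass 70% of its speed; a pose out of reach is approached as far as the arm can. A call with a number of a shift or a turn outside -1 to 1 is refused whole. A call with a gripper value outside its range is refused whole. The fingers move at their own pace and stop on an object; "force" is the grip in N (left out, the last holds). Time passes only in rows, so rows that do not move let the fingers close. It gives the time, the measured TCP pose, the force and the opening at its end, in the units of the state.
- sensors.observe(): the state, without advancing time (a new reading comes with each control period).
- grab_frame(name): name is "scene" or "top"; returns a dict with "frame" (480x640x3 uint8, red, green, blue), "mtx" (3x3 intrinsics, pixels), "dist_coeffs" ([k1, k2, p1, p2, k3] as OpenCV has them; the pictures are not rectified), "xyz" and "attitude" of the camera in the world. Camera axes: x right, y up, looking along -z (the intrinsics and any distortion apply to the point x, -y, -z); pixel columns grow to the right and rows downward; lengths in mm; the calibration is good to about 2 mm. A picture is of the moment at which its call begins. There is no depth.
- order.job_done(): hands the job in, once; it reports no verdict.
The state is a dict: "time": time; "joints": joint angles; "qvel": joint speeds; "joint_efforts": joint torques, N m; "eef_pos": TCP position; "eef_rot": TCP orientation; "force": force on the tool from outside, world axes, zero at the start; "moment": the same for the moment, N m; "finger_gap": opening from 0.0 (shut) to 1.0 (fully open).
Only numpy, scipy, OpenCV 4.12 (cv2) and the standard library are available. Lean on these libraries where they do the work, as an engineer would, in place of code of your own. Each camera call takes 0.05 s, during which the arm holds its last target. There are 200 camera calls.

TASK

Put the red terracotta test block into the yellow pocket of the bench gauge, down on its floor with its tab in the slot, and let go of it. Then pinch the black handle of the telescopic pole so that its red button is squeezed in while the pole is still shut, and draw the pole past its first stop to its second stop, so that the pointer stands over the block for a reading. Finish while holding it there, fully drawn out with the button squeezed (it springs back if let go), and leave everything else on the bench where it is.

Things in the scene. Friction and masses are not known exactly. Their poses are not given: they have to be found in the camera images.
- gauge: gauge screwed to the table: blue base plate 420 x 110 x 12 mm with a telescopic pole along it and a yellow-walled pocket at one end. Origin on the table under the pole; +x runs along the plate from barrel to pocket, the way the pole is pulled out; z up. Plate x -205 to 215 mm; barrel (25 mm across, axis 85 mm over the table) x -190 to -68 mm
- pocket (a point): centre of the pocket's floor, 12 mm above the table, at x 165, y 0 mm of the gauge, axes as the gauge's. Inside 57 mm along x, 43 mm along y; yellow walls 6 mm thick rise 10 mm above the floor; the wall at the +x end has a 19 mm wide slot in its middle, open at the top, for the block's tab
- pocket_slot (a point): middle of that slot at floor height, 31 mm from point pocket along gauge +x; the seated block's tab lies here
- red_block: terracotta-red block to be seated, standing on the table: main body 50 x 36 mm, 36 mm high, with a tab 12 x 12 mm of full height in the middle of one short end (its +x). 0.12 kg. Origin: centre of the main body's underside, z up. Grip it across the 36 mm width on its upper half, clear of the pocket's walls
- red_tab (a point): middle of the red block's tab at its underside: 31 mm from the block's origin along its +x
- grip: black handle on the pole's end, 60 mm long (x), 36 wide (y), 40 high; origin at its centre, 85 mm over the table, axes as the gauge's. Shut it is at gauge x -30 mm, drawn out at 90. The red button (26 x 26 mm, 5 mm proud: 41 mm over both) is in the middle of its -y side and moves along with it. Pinch from above across y, one finger on the button. In front: a thin orange pointer
- pointer_tip (a point): tip of the orange pointer, 75 mm ahead of (gauge +x) and 27.5 mm below the handle's centre; at the second stop it hovers about 9 mm over the middle of the seated block
- release (a joint): red button on the handle: 0 out, 0.005 m fully pressed (along gauge +y). Moves from 4 N, 6 N fully down, springs back. Out, its thin red hook holds the pole shut (2 mm of play); pressed by more than about 3 mm it frees the pole
- pointer (a joint): first (brass, thin) pole section drawn out of the middle one: 0 shut, 0.060 m at its end, the FIRST stop. It takes about 4 N and springs back when let go
- mid_tube (a joint): second (steel) section drawn out of the barrel: 0 shut, 0.060 m at its end. It moves once the first is at its end and the pull exceeds 8 to 9 N; when both read 0.060 the pole is at its SECOND stop, 120 mm out in all. Springs back when let go
- white_block: cream-white plaster block of the same shape and size as the red one, a bystander; origin at the centre of its main body's underside, +x towards its tab
- clay_bowl: grey clay bowl, 120 mm across, 70 mm high, bystander; origin at the centre of its underside
- slip_jar: amber glass jar, 64 mm across, 100 mm high, bystander; origin under its centre
- tool_cup: blue ceramic cup, 76 mm across, 85 mm high, bystander; origin under its centre
- wood_rib: flat wooden rib 50 x 110 x 7 mm lying on the bench, bystander; origin under its centre
- brush: small brush lying on the bench along its own x axis, about 0.2 m long, bystander
- bat_weight: dark steel weight with a stub on top, 60 mm across, 50 mm high, bystander; origin under its centre
Mind the look-alikes: they are no part of the job. Of the things that look like the red_block, take the one that is farthest from the robot's base at the start.

How it is judged (in metres and radians):
On the way, in this order (a step that is already met when the one before it is completed fails the run):
1. the red block sits in the pocket, tab in the slot, and is let go (horizontal distance between red_block and pocket below 0.006 m and horizontal distance between red_tab and pocket_slot below 0.009 m and z of red_block in the frame of pocket below 0.003 m and angle between red_block's own z axis and vertical below 0.06 rad and contact force between the fingers and red_block below 0.1 N), for 0.2 s.
2. the button is squeezed in while the pole is still shut (value of joint release above 0.0035 m and value of joint pointer below 0.008 m and value of joint mid_tube below 0.004 m), for 0.1 s.
3. the pole is drawn out to its second stop with the button squeezed (value of joint each of pointer, mid_tube above 0.055 m and value of joint release above 0.0035 m), for 0.2 s.
At the end, for the whole second after the job is handed in: Fingers hold the handle (over 4 N), button in over 3.5 mm, both pole sections at rest within 5 mm of their ends; red block untouched in the pocket: centre within 6 mm, tab within 9 mm of the slot, underside within 3 mm of the floor, level within 0.06 rad; bystanders within 30 mm of their starts (all of step 1 and all of step 3 and velocity of joint mid_tube between -0.01 and 0.01 m/s and contact force between the fingers and grip above 4 N); the arm keeps its last pose, push and grip.
It fails at once if a bystander is moved by more than 30 mm (distance of any of white_block, clay_bowl, slip_jar, tool_cup, wood_rib, brush, bat_weight from where it was at the start of the episode above 0.03 m).
It also fails if it takes over 61 s, if anything falls off the work surface, if the arm or the gripper's body presses on something with over 40 N, if the wrist force passes 120 N, or if a joint passes its speed limit or range.

## Working session

There is one attempt and no reset: what is moved stays moved. The work goes in short steps, Python scripts to look and compute and a tool call to move; the robot and the scene stay as the last step left them, time stands still between calls to the robot, and variables do not carry over. Pictures are saved under pics/ and viewed, on a budget of 10 in all, crops included, one or two more only if the job needs it, and the job is handed in when it is done.

Besides the shell and the picture viewer there is one more tool, called after "Emit:" by a JSON object that holds its "method" and its "body". servo_tool: Moves the arm, as the interface text tells. Its arguments: {"type":"object","properties":{"moves":{"type":"array"},"force":{"type":"number"}},"required":["moves"]}

```bash
ls; mkdir -p pics
python3 - <<'E'
from cell import sensors, grab_frame, order, bot
import cv2
s=sensors.observe(); print(s); print(bot.grip_point_offset)
for n in("scene","top"):
    f=grab_frame(n); cv2.imwrite(f"pics/{n}0.png",f["frame"][:,:,::-1]); print({k:v for k,v in f.items() if k!="frame"})
E
```

```text
pics
{'time': 0.0, 'joints': array([-8.03303200e-01,  4.08184316e-02,  8.38214873e-02, -4.77969334e-04,
       -1.61549494e+00, -3.33702423e-01]), 'qvel': array([ 0.00127763, -0.0014006 , -0.0017066 ,  0.00052703, -0.00086443,
       -0.00049634]), 'joint_efforts': array([ 6.28512262e-04, -3.68201816e+01,  3.47402430e+01,  6.93189159e+00,
       -5.49010860e-03,  2.78942036e-05]), 'eef_pos': array([ 252.11706579, -544.06385627,  210.07821326]), 'eef_rot': array([ 6.75995400e-01, -3.06750889e+00, -2.66178598e-03]), 'force': array([-0.5357427 ,  0.3288329 , -0.23545761]), 'moment': array([-0.00608739,  0.01740589,  0.01095099]), 'finger_gap': 0.9969210524772558}
18.700000000000003
{'mtx': array([[509.63687914,   0.        , 316.69355901],
       [  0.        , 509.63687914, 248.06636878],
       [  0.        ,   0.        ,   1.        ]]), 'dist_coeffs': array([-0.04605257,  0.        ,  0.        ,  0.        ,  0.        ]), 'xyz': array([1099.86909531, -373.36430618, 1060.98570347]), 'attitude': array([0.59249184, 0.32734592, 0.95216131])}
{'mtx': array([[473.8120706 ,   0.        , 318.23024427],
       [  0.        , 473.8120706 , 232.83213719],
       [  0.        ,   0.        ,   1.        ]]), 'dist_coeffs': array([0.01247974, 0.        , 0.        , 0.        , 0.        ]), 'xyz': array([ 282.64243724,   21.25107893, 1268.86349948]), 'attitude': array([ 0.11881676, -0.13242758, -1.542981  ])}
```

View pics/scene0.png

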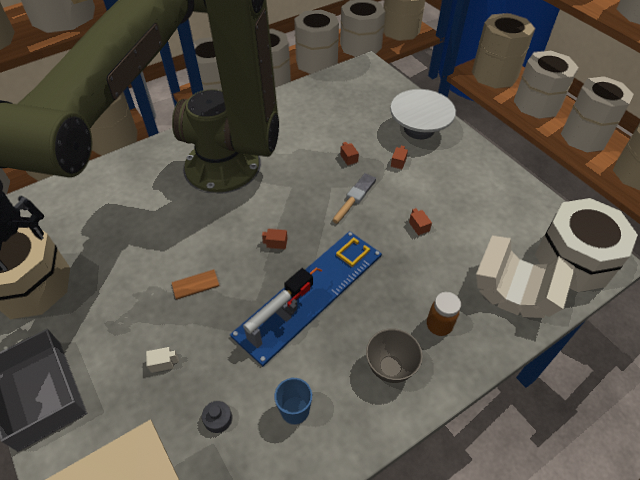

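View pics/top0.png

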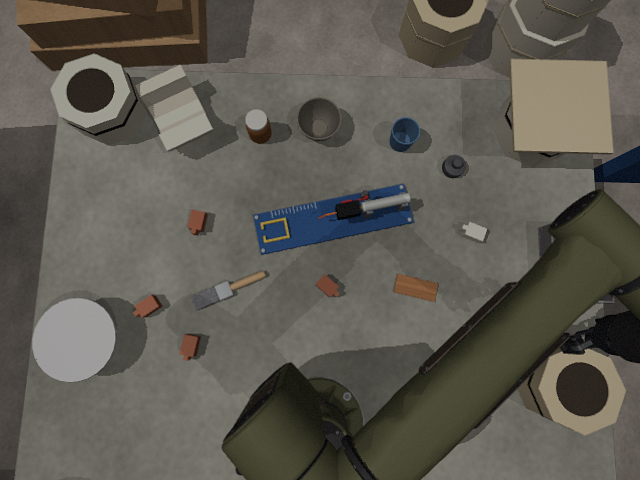

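The scene has four red blocks, at about (198,221), (147,305), (190,346) and (327,286) in the top view. The gauge's yellow pocket is at (275,230) and the handle at (348,210).

```bash
cat > h.py <<'E'
import numpy as np, cv2
from scipy.spatial.transform import Rotation as R
from cell import sensors, grab_frame, order, bot
def cast(f,px,z):
    px=np.asarray(px,float).reshape(-1,1,2)
    n=cv2.undistortPoints(px,f["mtx"],f["dist_coeffs"]).reshape(-1,2)
    d=R.from_rotvec(f["attitude"]).apply(np.c_[n[:,0],-n[:,1],-np.ones(len(n))])
    return (f["xyz"]+d*((z-f["xyz"][2])/d[:,2])[:,None])[:,:2]
def proj(f,P):
    c=R.from_rotvec(f["attitude"]).inv().apply(np.atleast_2d(P)-f["xyz"])*[1,-1,-1]
    return cv2.projectPoints(c,np.zeros(3),np.zeros(3),f["mtx"],f["dist_coeffs"])[0].reshape(-1,2)
def mask(f,lo,hi): return cv2.inRange(cv2.cvtColor(f["frame"],cv2.COLOR_RGB2HSV),np.array(lo),np.array(hi))
def blobs(m,amin):
    c,_=cv2.findContours(m,cv2.RETR_EXTERNAL,cv2.CHAIN_APPROX_NONE)
    return [k for k in c if cv2.contourArea(k)>amin]
E
python3 - <<'E'
from h import *
for n in("top","scene"):
    f=grab_frame(n)
    m=mask(f,(0,110,50),(12,255,255))
    for c in blobs(m,80):
        M=cv2.moments(c); u=(M['m10']/M['m00'],M['m01']/M['m00']); p=cast(f,u,22)[0]
        print(n,"red",np.round(u),cv2.contourArea(c),p.round(),np.hypot(*p).round())
    for c in blobs(mask(f,(20,130,100),(33,255,255)),30):
        print(n,"yel",cv2.minAreaRect(c), cast(f,cv2.boxPoints(cv2.minAreaRect(c)),22).round(1).tolist())
    for c in blobs(mask(f,(105,150,50),(120,255,255)),1500):
        print(n,"blue",cv2.minAreaRect(c), cast(f,cv2.boxPoints(cv2.minAreaRect(c)),12).round(1).tolist())
f=grab_frame("top")["frame"][:,:,::-1]
a=cv2.resize(f[200:245,175:225],None,fx=8,fy=8,interpolation=cv2.INTER_NEAREST)
b=cv2.resize(f[170:260,245:420],None,fx=4,fy=4,interpolation=cv2.INTER_NEAREST)
o=np.zeros((600,800,3),np.uint8); o[:360,:700]=b; o[360:600,:400]=a[60:300]; 
g=grab_frame("scene")["frame"][:,:,::-1]
o[360:600,400:]=cv2.resize(g[195:245,390:457],(400,300))[30:270]
cv2.imwrite("pics/z1.png",o)
E
```

```text
top red [189. 346.] 291.5 [184. 337.] 384.0
top red [146. 306.] 305.5 [281. 453.] 533.0
top red [327. 286.] 267.5 [345. -14.] 345.0
top red [196. 221.] 267.5 [508. 339.] 611.0
top yel ((274.6730651855469, 229.86538696289062), (20.396076202392578, 25.69120979309082), 78.69007110595703) [[509.0, 168.7], [524.4, 102.0], [470.5, 89.5], [455.4, 155.8]]
top blue ((332.748046875, 218.55308532714844), (39.8115234375, 154.9198760986328), 78.11134338378906) [[530.5, 190.2], [630.0, -220.1], [522.1, -241.6], [425.3, 163.6]]
scene red [302. 291.] 88.5 [523. -46.] 525.0
scene red [275. 238.] 381.5 [348. -19.] 349.0
scene red [420. 221.] 373.5 [512. 333.] 610.0
scene red [399. 157.] 242.5 [286. 444.] 528.0
scene red [349. 153.] 277.5 [190. 330.] 381.0
scene yel ((352.5000305175781, 251.00003051757812), (20.50609588623047, 26.162948608398438), 45.0) [[475.3, 86.8], [452.3, 161.3], [511.4, 164.4], [532.3, 91.3]]
scene blue ((307.39410400390625, 296.6142272949219), (44.51495361328125, 167.1202850341797), 49.184913635253906) [[526.6, -245.1], [422.4, 188.8], [553.7, 185.0], [635.7, -229.8]]
scene blue ((506.06982421875, 32.61528015136719), (103.23231506347656, 66.25038146972656), 0.8184555172920227) [[9.5, 923.6], [-352.0, 1265.4], [-108.9, 1632.0], [219.1, 1234.8]]
```

View pics/z1.png

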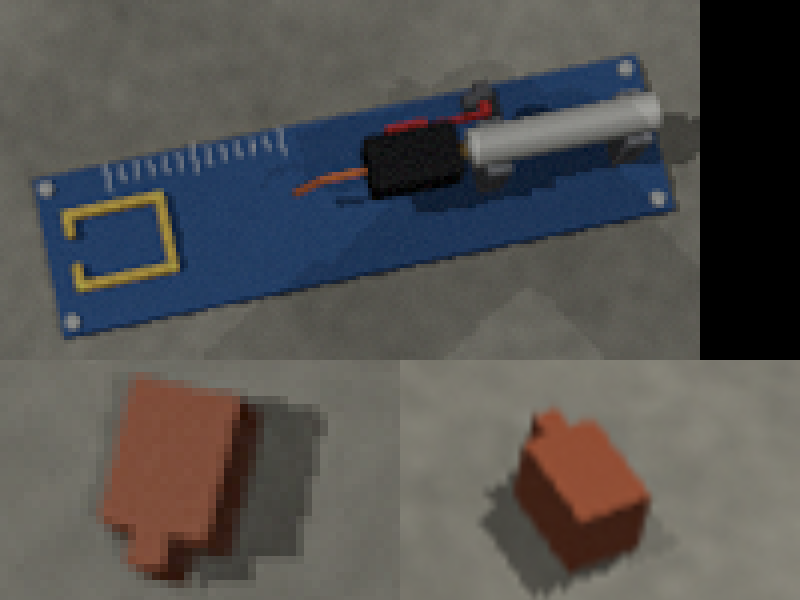

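Run:
```python
from h import *
def blockpose(f,u,n):
    hsv=cv2.cvtColor(f["frame"],cv2.COLOR_RGB2HSV)
    m=mask(f,(0,100,105),(14,255,255)); w=np.zeros_like(m); cv2.circle(w,u,22,255,-1); m&=w
    c=max(blobs(m,50),key=cv2.contourArea)
    P=cast(f,c.reshape(-1,2),36).astype(np.float32)
    M=cv2.moments(P.reshape(-1,1,2)); g=np.array([M['m10'],M['m01']])/M['m00']
    r=cv2.minAreaRect(P); bx=cv2.boxPoints(r); e=[bx[1]-bx[0],bx[2]-bx[1]]; e=max(e,key=np.linalg.norm); e/=np.linalg.norm(e)
    mid=bx.mean(0)
    if (mid-g)@e<0: e=-e
    print(n,"area",M['m00'],"(want 1944) size",r[1],"centroid",g.round(1),"rectmid",mid.round(1),"org",(g-2.3*e).round(1),(mid-6*e).round(1),"head",np.degrees(np.arctan2(e[1],e[0])).round(1))
for n,u in(("top",(196,221)),("scene",(420,221))):
    f=grab_frame(n); blockpose(f,u,n)
    # screws
    c0=np.array([528.,-25]); 
    seeds=[(256.25,217),(401.25,187),(409.5,219.5),(263,250.5)]
    ft=grab_frame("top"); S=cast(ft,seeds,13)
    sd=proj(f,np.c_[S,[13]*4])
    b=np.isin(np.arange(1),0)
    out=[]
    for p in sd:
        x,y=p.round().astype(int); w=f["frame"][y-5:y+6,x-5:x+6].astype(float)
        v=np.clip(w[:,:,0]-70,0,None); v[v<0.4*v.max()]=0
        yy,xx=np.mgrid[y-5:y+6,x-5:x+6]; out.append(((v*xx).sum()/v.sum(),(v*yy).sum()/v.sum()))
    S=cast(f,out,13); print(n,"screws",np.array(out).round(1).tolist(),S.round(1).tolist())
    h=(S[0]-S[1]+S[3]-S[2]); h/=np.linalg.norm(h); c=S.mean(0)
    print("sides",np.linalg.norm(S[0]-S[1]),np.linalg.norm(S[3]-S[2]),np.linalg.norm(S[0]-S[3]),np.linalg.norm(S[1]-S[2]))
    print("head",np.degrees(np.arctan2(h[1],h[0])),"centre",c,"pocket",c+160*h,"origin",c-5*h)
    y=max(blobs(mask(f,(20,130,100),(33,255,255)),30),key=cv2.contourArea)
    P=cast(f,y.reshape(-1,2),22).astype(np.float32);r=cv2.minAreaRect(P);print("yellow",r)
```

```text
top area 1617.6417382000946 (want 1944) size (34.82970428466797, 59.449974060058594) centroid [508.3 337.2] rectmid [504.8 337.9] org [510.6 336.8] [510.7 336.9] head 170.0
top screws [[255.7, 217.4], [401.3, 184.4], [411.3, 219.4], [262.0, 251.9]] [[524.0, 182.3], [626.0, -211.2], [529.1, -237.7], [430.8, 161.2]]
sides 406.4247087951549 410.9007539814045 95.57476877560354 100.41552343542436
head 104.18764225024971 centre [527.47857991 -26.36176299] pocket [488.26285401 128.75795479] origin [528.70407134 -31.20925417]
yellow ((489.7962646484375, 129.06216430664062), (55.27482604980469, 68.39839935302734), 13.055477142333984)
scene area 1720.4148579859175 (want 1944) size (35.86174011230469, 61.48672103881836) centroid [510.2 334.5] rectmid [506.6 335.1] org [512.5 334.1] [512.5 334.1] head 170.4
scene screws [[378.6, 249.8], [262.4, 358.1], [234.2, 332.6], [351.0, 235.3]] [[521.9, 188.1], [620.0, -211.2], [528.9, -234.1], [443.9, 156.7]]
sides 411.1170578438581 399.9836579583335 84.11539207774996 93.87654588224896
head 103.0446830151285 centre [528.66345785 -25.12380707] pocket [492.54971966 130.74728683] origin [529.79201217 -29.99477875]
yellow ((493.1730651855469, 125.42718505859375), (56.22480392456055, 71.5280990600586), 13.66954231262207)
```

Emit:
{"method": "servo_tool", "body": {"moves": [[0.26,0.88,0,0.09,0.3],[0.26,0.88,0,0.09,0.3],[0.26,0.88,0,0.09,0.3],[0.26,0.88,0,0.09,0.3],[0.26,0.88,0,0.09,0.3],[0.26,0.88,0,0.09,0.3],[0.26,0.88,0,0.09,0.3],[0.26,0.88,0,0.09,0.3],[0.26,0.88,0,0.09,0.3],[0.26,0.88,0,0.09,0.3],[0.26,0.88,0,0.09,0.3],[0.26,0.88,0,0.09,0.3],[0.26,0.88,0,0.09,0.3],[0.26,0.88,0,0.09,0.3],[0.26,0.88,0,0.008,0.1],[0.26,0.88,0,0,0.1],[0.26,0.88,0,0,0.1],[0.26,0.88,0,0,0.1],[0.26,0.88,0,0,0.1],[0.26,0.88,0,0,0.1]], "force": 40}}

```text
time: 3.0
eef_pos: [512.5, 337.1, 211.2]
eef_rot: [-3.13, 0.269, -0.0]
force: [0.2, 0.6, 0.3]
finger_gap: 0.9
```

Emit:
{"method": "servo_tool", "body": {"moves": [[0,0,0,0,0.1],[0,0,0,0,0.1]]}}

```text
time: 3.25
eef_pos: [512.2, 335.4, 210.9]
eef_rot: [3.129, -0.269, -0.0]
force: [-0.9, 0.9, 1.3]
finger_gap: 0.902
```

Emit:
{"method": "servo_tool", "body": {"moves": [[0,0,-0.9,0,0.1],[0,0,-0.9,0,0.1],[0,0,-0.9,0,0.1],[0,0,-0.8,0,0.1],[0,0,-0.4,0,0.1],[0,0,-0.08,0,0.1],[0,0,0,0,0.1],[0,0,0,0,0.5],[0,0,0,0,0.8],[0,0,0,0,0.8],[0,0,0,0,0.8],[0,0,0,0,0.8],[0,0,0,0,0.8]], "force": 30}}

```text
time: 4.88
eef_pos: [512.7, 336.2, 13.2]
eef_rot: [-3.129, 0.269, -0.002]
force: [-0.4, 0.8, 5.5]
finger_gap: 0.401
```

Emit:
{"method": "servo_tool", "body": {"moves": [[0,0,0.3,0,0.8],[0,0,0.6,0,0.8],[0,0,0.7,0,0.8],[-0.05,-0.52,0,-0.073,0.8],[-0.05,-0.52,0,-0.073,0.8],[-0.05,-0.52,0,-0.073,0.8],[-0.05,-0.52,0,-0.073,0.8],[-0.05,-0.52,0,-0.073,0.8],[-0.05,-0.52,0,-0.073,0.8],[-0.05,-0.52,0,-0.073,0.8],[-0.05,-0.52,0,-0.072,0.8],[0,0,0,0,0.8],[0,0,0,0,0.8]]}}

```text
time: 6.5
eef_pos: [492.2, 127.8, 92.2]
eef_rot: [-2.466, 1.946, 0.0]
force: [-0.3, 0.0, -1.3]
finger_gap: 0.398
```

Run:
```python
from h import *
print(sensors.observe()["eef_pos"],sensors.observe()["eef_rot"],sensors.observe()["finger_gap"])
o=[]
for n in("scene","top"):
    f=grab_frame(n); u=proj(f,[490,129,60])[0].round().astype(int); print(n,u)
    o.append(cv2.resize(f["frame"][u[1]-40:u[1]+40,u[0]-50:u[0]+50,::-1],(400,320),interpolation=cv2.INTER_NEAREST))
cv2.imwrite("pics/p2.png",np.hstack(o))
```

```text
[492.20059663 127.808012    92.22987645] [-2.46595644e+00  1.94638468e+00  2.25544725e-04] 0.397597599248495
scene [354 240]
top [274 227]
```

View pics/p2.png

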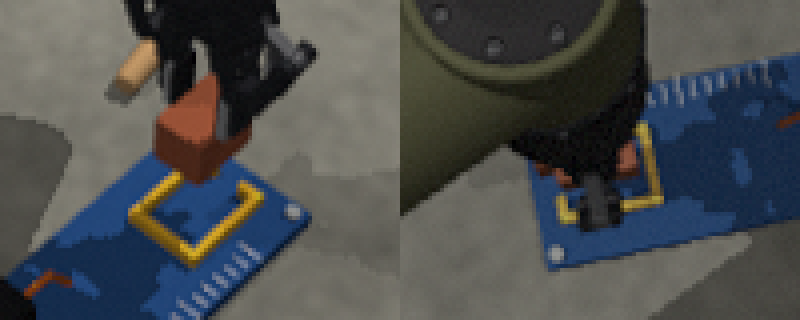

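The scene view (left) shows the red block held over the pocket, with its near bottom corner at about crop (203,183). In the top view the gripper hides the block. I'll work out the offset along the block from that corner.

Run:
```python
from h import *
s=sensors.observe(); t=s["eef_pos"]; f=grab_frame("scene")
a=np.radians(103.4); h=np.array([np.cos(a),np.sin(a)]); y=np.array([-h[1],h[0]])
m=mask(f,(0,110,25),(14,255,255)); u=proj(f,[490,129,90])[0].round().astype(int)
w=np.zeros_like(m); w[210:250,335:372]=255; m&=w
c=max(blobs(m,30),key=cv2.contourArea); p=cv2.approxPolyDP(c,1.5,True).reshape(-1,2); print(p.tolist())
for q in p: 
    b=cast(f,q,t[2]-13.2)[0]-t[:2]; print(q,"bottom plane (x,y along gauge, rel TCP)",(b@h).round(1),(b@y).round(1))
Y=max(blobs(mask(f,(20,130,100),(33,255,255)),30),key=cv2.contourArea)
print("expected corner px",proj(f,np.r_[t[:2]-25*h-18*y,t[2]-13.2]))
f=grab_frame("top"); m=mask(f,(0,110,25),(14,255,255)); m[:, :255]=0; m[:,310:]=0; m[:205]=0;m[250:]=0
for c in blobs(m,5):
    for q in cv2.approxPolyDP(c,1,True).reshape(-1,2):
        b=cast(f,q,t[2]+22.8)[0]-t[:2]; print("top",q,(b@h).round(1),(b@y).round(1))
```

```text
[[357, 218], [343, 230], [343, 238], [353, 245], [366, 234], [366, 231], [360, 236], [357, 234], [359, 223]]
[357 218] bottom plane (x,y along gauge, rel TCP) 49.8 33.8
[343 230] bottom plane (x,y along gauge, rel TCP) -3.8 33.7
[343 238] bottom plane (x,y along gauge, rel TCP) -22.8 16.8
[353 245] bottom plane (x,y along gauge, rel TCP) -22.5 -15.4
[366 234] bottom plane (x,y along gauge, rel TCP) 25.5 -16.4
[366 231] bottom plane (x,y along gauge, rel TCP) 32.8 -10.2
[360 236] bottom plane (x,y along gauge, rel TCP) 10.5 -9.6
[357 234] bottom plane (x,y along gauge, rel TCP) 10.3 -0.1
[359 223] bottom plane (x,y along gauge, rel TCP) 40.7 19.3
expected corner px [[353.13755348 246.1839066 ]]
top [258 227] 36.0 3.5
top [259 230] 35.0 11.4
top [262 229] 27.3 10.4
top [265 233] 22.0 21.8
top [267 233] 17.2 22.8
top [264 229] 22.5 11.5
top [280 222] -19.5 2.4
top [278 225] -13.2 8.8
top [278 231] -10.3 23.5
top [282 230] -20.4 23.1
top [282 225] -22.9 10.8
```

Emit:
{"method": "servo_tool", "body": {"moves": [[0,-0.02,-0.5,0,0.8],[0,0,-0.4,0,0.8],[0,0,-0.12,0,0.8],[0,0,0,0,0.8],[0,0,0,0,0.8]]}}

```text
time: 7.32
eef_pos: [492.8, 127.0, 42.2]
eef_rot: [-2.464, 1.947, -0.001]
force: [-0.7, -0.1, -1.0]
finger_gap: 0.398
```

Run:
```python
from h import *
t=sensors.observe()["eef_pos"]; print(t)
a=np.radians(103.4); h=np.array([np.cos(a),np.sin(a)]); y=np.array([-h[1],h[0]])
f=grab_frame("scene"); g=f
o=cv2.resize(f["frame"][215:275,315:395,::-1],(800,600),interpolation=cv2.INTER_CUBIC)
cv2.imwrite("pics/p3.png",o)
m=mask(f,(0,110,25),(14,255,255)); m[:, :335]=0; m[:,380:]=0; m[:225]=0;m[265:]=0
for q in cv2.approxPolyDP(max(blobs(m,30),key=cv2.contourArea),1.2,True).reshape(-1,2):
    b=cast(f,q,t[2]-13.2)[0]-t[:2]; print(q,(b@h).round(1),(b@y).round(1))
```

```text
[492.78984263 126.97806296  42.15475855]
[356 232] 47.3 30.6
[346 238] 14.5 36.5
[342 243] -4.8 33.1
[342 251] -23.9 16.1
[351 258] -25.0 -15.0
[364 247] 23.9 -16.4
[364 244] 31.3 -10.1
[359 249] 10.3 -11.2
[355 246] 10.6 2.5
[357 237] 36.4 17.9
```

View pics/p3.png

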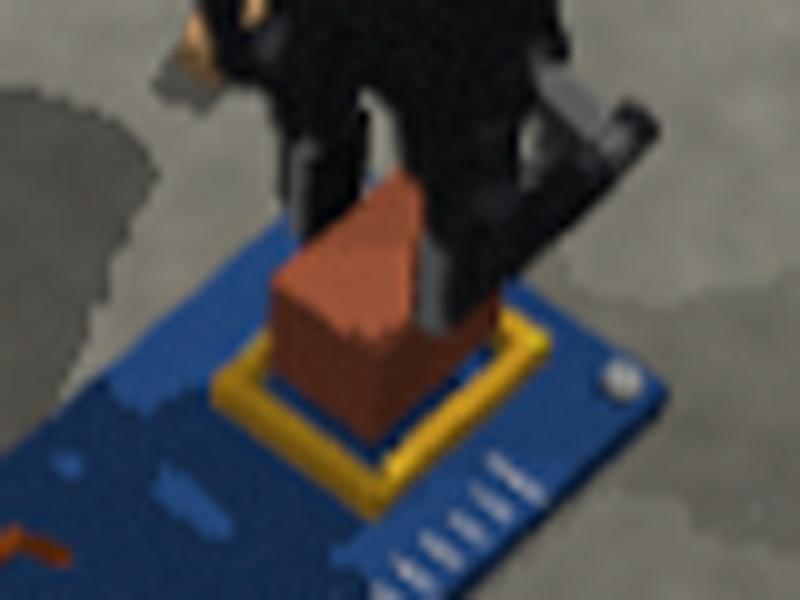

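The block's bottom hangs just inside the yellow rim. Its near bottom corner is at crop (373,443), left (272,372) and right (498,318). The rim's outer top corners are at about (213,382), (375,490) and (549,335).

Run:
```python
from h import *
t=sensors.observe()["eef_pos"]
a=np.radians(103.4); h=np.array([np.cos(a),np.sin(a)]); y=np.array([-h[1],h[0]])
f=grab_frame("scene"); H=np.c_[h,y]
cv=lambda p,z:(cast(f,np.array(p)/10+[314.5,214.5],z)-t[:2])@H
b=cv([(272,372),(373,443),(498,318)],29.0); e=np.array([(-25,18),(-25,-18),(25,-18)])
w=cv([(213,382),(375,490),(549,335)],22); e2=np.array([(-34.5,27.5),(-34.5,-27.5),(34.5,-27.5)])
print((b-e).round(1).tolist(),(w-e2).round(1).tolist()); d=(w-e2).mean(0)-(b-e).mean(0); print("move gauge",d,"world",H@d)
p=b[2]-b[1]; q=w[2]-w[1]; print("angles",np.degrees(np.arctan2(p[1],p[0])),np.degrees(np.arctan2(q[1],q[0])))
```

```text
[[-1.1, -2.9], [-0.5, -0.1], [1.1, 2.5]] [[-0.2, -0.2], [2.5, 2.6], [0.8, 2.0]]
move gauge [1.17965291 1.6275884 ] world [-1.85666083  0.7703477 ]
angles 2.867401951556838 -0.48293008142860055
```

Emit:
{"method": "servo_tool", "body": {"moves": [[-0.036,0.016,0,0,0.8],[0,0,-0.12,0,0.8],[0,0,-0.12,0,0.8],[0,0,-0.08,0,0.8],[0,0,-0.02,0,0.8],[0,0,0,0,0.8]]}}

```text
time: 8.18
eef_pos: [490.2, 127.2, 25.1]
eef_rot: [2.464, -1.947, 0.0]
force: [-5.0, -0.2, 7.7]
finger_gap: 0.4
```

Emit:
{"method": "servo_tool", "body": {"moves": [[0,0,0,0,0.5],[0,0,0,0,0.4],[0,0,0,0,0.3],[0,0,0,0,0.3],[0,0,0.2,0,0.3],[0,0,0.6,0,0.3],[0,0,0.8,0,0.3],[0,0,0.8,0,0.3],[0,0,0.6,0,0.3],[0.6,-0.1,0.2,0,0.3],[0.8,-0.2,0,0,0.3],[0,0,0,0,0.3]]}}

```text
time: 9.68
eef_pos: [561.6, 111.6, 183.2]
eef_rot: [2.461, -1.949, -0.001]
force: [-0.6, 0.6, -0.4]
finger_gap: 0.7
```

Run:
```python
from h import *
s=sensors.observe(); print(s["eef_pos"],s["eef_rot"],s["finger_gap"],s["joints"].round(2))
f=grab_frame("top"); g=grab_frame("scene")
o=np.zeros((600,800,3),np.uint8)
o[:360,:800]=cv2.resize(f["frame"][180:252,248:408,::-1],(800,360),interpolation=cv2.INTER_CUBIC)
o[360:,:400]=cv2.resize(g["frame"][228:276,315:395,::-1],(400,240),interpolation=cv2.INTER_CUBIC)
o[360:,400:]=cv2.resize(g["frame"][255:327,260:380,::-1],(400,240),interpolation=cv2.INTER_CUBIC)
cv2.imwrite("pics/p4.png",o)
```

```text
[561.62861965 111.62524682 183.18220247] [ 2.46103972e+00 -1.94920787e+00 -1.14710914e-03] 0.6996066659066471 [ 0.55 -0.03 -0.04  0.   -1.57 -0.32]
```

View pics/p4.png

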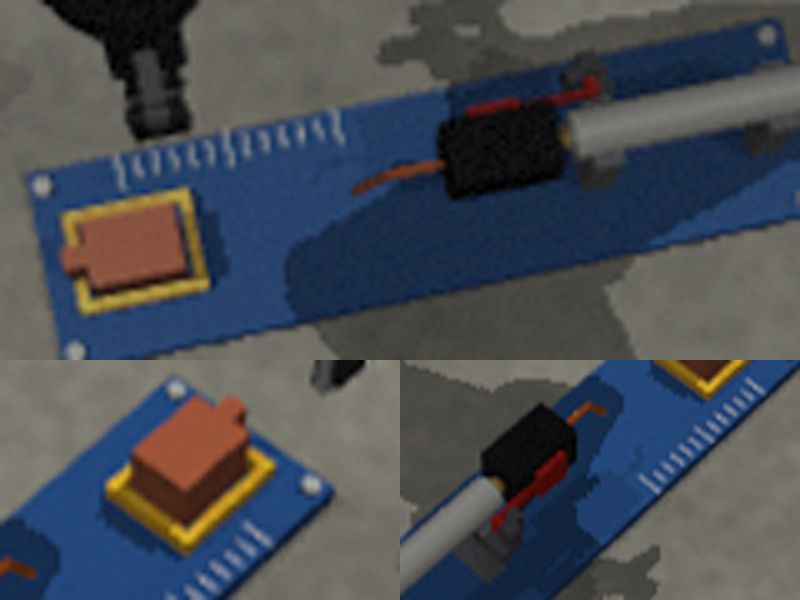

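The block sits in the pocket with its tab in the slot in both views. The pole is shut, and the handle's top is at about crop (500,150). I'll check both numerically.

Run:
```python
from h import *
pk=np.array([489.9,128.5]); a=np.radians(103.4); h=np.array([np.cos(a),np.sin(a)]); y=np.array([-h[1],h[0]]); H=np.c_[h,y]
for n in("top","scene"):
    f=grab_frame(n); w=np.zeros(f["frame"].shape[:2],np.uint8); u=proj(f,[*pk,40])[0].round().astype(int); cv2.circle(w,u.tolist(),24,255,-1)
    c=max(blobs(mask(f,(0,90,105),(14,255,255))&w,40),key=cv2.contourArea); P=cast(f,c.reshape(-1,2),48).astype(np.float32)
    r=cv2.minAreaRect(P); print(n,"block rect mid-6h:",(np.array(r[0])-6*h).round(1),r[1:])
    c=max(blobs(mask(f,(20,130,90),(33,255,255))&w,20),key=cv2.contourArea); print("  yellow",cv2.minAreaRect(cast(f,c.reshape(-1,2),22).astype(np.float32)))
    hd=pk-195*h; w[:]=0; u=proj(f,[*hd,95])[0].round().astype(int); cv2.circle(w,u.tolist(),20,255,-1)
    c=max(blobs(cv2.inRange(f["frame"],(0,0,0),(38,38,38))&w,40),key=cv2.contourArea)
    P=(cast(f,c.reshape(-1,2),105)-hd)@H; print("  handle at z105 rel expected: x",P[:,0].min().round(1),P[:,0].max().round(1),"y",P[:,1].min().round(1),P[:,1].max().round(1), cv2.minAreaRect((P@H.T).astype(np.float32)))
    print("  expected px handle top corners",proj(f,[[*(hd+H@np.array(q)),105] for q in((30,18),(30,-18),(-30,-18),(-30,18))]).round(1).tolist())
    # screws from plate ends near pocket and far
```

```text
top block rect mid-6h: [489.4 128.3] ((35.41844940185547, 59.670162200927734), 13.127058982849121)
  yellow ((489.688720703125, 128.87554931640625), (55.61114501953125, 67.55300903320312), 13.687481880187988)
  handle at z105 rel expected: x -29.9 33.8 y -19.4 23.2 ((-2.7938108444213867, 1.6821479797363281), (42.12120056152344, 63.609336853027344), 15.682114601135254)
  expected px handle top corners [[338.4, 217.8], [335.3, 204.0], [358.5, 199.2], [361.7, 212.9]]
scene block rect mid-6h: [491.5 125.8] ((34.45075988769531, 61.874603271484375), 12.950718879699707)
  yellow ((494.3392639160156, 125.24201965332031), (56.9565315246582, 72.5775146484375), 13.385065078735352)
  handle at z105 rel expected: x -45.2 26.4 y -35.3 14.2 ((11.923402786254883, -6.532314300537109), (49.68231964111328, 71.02958679199219), 11.458135604858398)
  expected px handle top corners [[301.5, 265.4], [312.8, 274.2], [294.2, 290.5], [282.8, 281.3]]
```

Emit:
{"method": "servo_tool", "body": {"moves": [[-0.13,-0.86,0,0,0.25],[-0.13,-0.86,0,0,0.25],[-0.13,-0.86,0,0,0.25],[-0.14,-0.86,0,0,0.25],[0,0,0,0,0.25],[0,0,-0.6,0,0.25],[0,0,0,0,0.25]]}}

```text
time: 10.75
eef_pos: [532.5, -58.8, 152.3]
eef_rot: [2.464, -1.946, -0.005]
force: [-0.7, -0.3, 0.4]
finger_gap: 0.75
```

Run:
```python
from h import *
s=sensors.observe(); print(s["eef_pos"],s["eef_rot"],s["finger_gap"])
g=grab_frame("scene"); 
cv2.imwrite("pics/p5.png",cv2.resize(g["frame"][220:320,240:373,::-1],(800,600),interpolation=cv2.INTER_CUBIC))
```

```text
[532.46484864 -58.84683374 152.25683538] [ 2.46376672 -1.94574038 -0.00450603] 0.7504156553828145
```

View pics/p5.png

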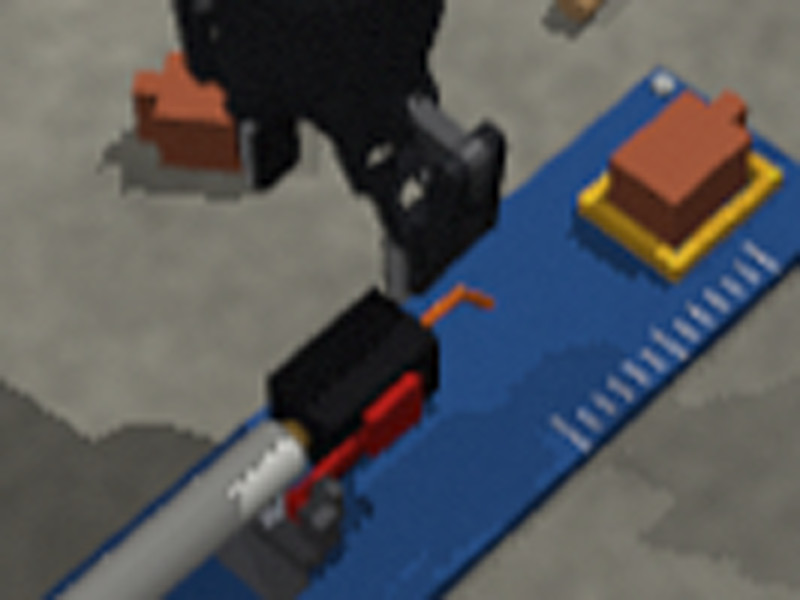

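Run:
```python
from h import *
a=np.radians(103.4); h=np.array([np.cos(a),np.sin(a)]); y=np.array([-h[1],h[0]]); H=np.c_[h,y]
print(sensors.observe()["eef_pos"])
f=grab_frame("scene"); b=cast(f,(305.7,287.9),85)[0]+[-1,1.3]; print("handle from button",b+20.5*y, "expected",np.array([489.9,128.5])-195*h)
```

```text
[533.32388917 -59.07404155 154.01297507]
handle from button [535.73645095 -58.07842936] expected [535.09084118 -61.19129625]
```

Emit:
{"method": "servo_tool", "body": {"moves": [[0.05,-0.05,0,0,0.25],[0,0,-0.5,0,0.25],[0,0,-0.5,0,0.25],[0,0,-0.5,0,0.25],[0,0,-0.24,0,0.25],[0,0,0,0,0.25]]}}

```text
time: 11.6
eef_pos: [536.4, -62.2, 67.0]
eef_rot: [2.464, -1.948, -0.0]
force: [0.2, 0.0, 0.7]
finger_gap: 0.747
```

Emit:
{"method": "servo_tool", "body": {"moves": [[0,0.03,-0.03,0,0.4],[0,0,0,0,0.5],[0,0,0,0,0.7],[0,0,0,0,0.8],[0,0,0,0,0.8],[0,0,0,0,0.8],[0,0,0,0,0.8]], "force": 45}}

```text
time: 12.48
eef_pos: [537.1, -60.5, 67.6]
eef_rot: [-2.464, 1.947, -0.003]
force: [-1.5, 1.3, 6.5]
finger_gap: 0.408
```

Emit:
{"method": "servo_tool", "body": {"moves": [[0,0,0,0,0.8],[-0.023,0.097,0,0,0.8],[-0.046,0.195,0,0,0.8],[-0.046,0.195,0,0,0.8],[-0.046,0.195,0,0,0.8],[-0.046,0.195,0,0,0.8],[-0.046,0.195,0,0,0.8],[0,0,0,0,0.8]], "force": 60}}

```text
time: 13.48
eef_pos: [524.3, -7.4, 67.7]
eef_rot: [-2.465, 1.947, -0.004]
force: [-1.1, -2.0, 6.7]
finger_gap: 0.404
```

Emit:
{"method": "servo_tool", "body": {"moves": [[-0.046,0.195,0,0,0.8],[-0.046,0.195,0,0,0.8],[-0.046,0.195,0,0,0.8],[-0.046,0.195,0,0,0.8],[-0.046,0.195,0,0,0.8],[-0.046,0.195,0,0,0.8],[0,0,0,0,0.8],[0,0,0,0,0.8]]}}

```text
time: 14.48
eef_pos: [510.6, 49.7, 67.7]
eef_rot: [2.463, -1.948, 0.005]
force: [-0.7, -8.0, 6.7]
finger_gap: 0.408
```

Emit:
{"method": "servo_tool", "body": {"moves": [[-0.023,0.097,0,0,0.8],[-0.012,0.049,0,0,0.8],[0,0,0,0,0.8],[0,0,0,0,0.8]]}}

```text
time: 14.98
eef_pos: [509.0, 56.3, 67.7]
eef_rot: [2.462, -1.948, 0.007]
force: [1.3, -9.1, 5.9]
finger_gap: 0.405
```

Run:
```python
from h import *
s=sensors.observe(); print(s["eef_pos"],s["force"],s["finger_gap"])
g=grab_frame("scene"); f=grab_frame("top")
o=np.hstack([cv2.resize(g["frame"][215:325,240:380,::-1],(500,393),interpolation=cv2.INTER_CUBIC),cv2.resize(f["frame"][180:255,248:305,::-1],(299,393),interpolation=cv2.INTER_CUBIC)])
cv2.imwrite("pics/p6.png",o)
```

```text
[508.96048113  56.30155438  67.71758978] [ 1.30213187 -9.08185845  5.91063998] 0.4050475269666816
```

View pics/p6.png

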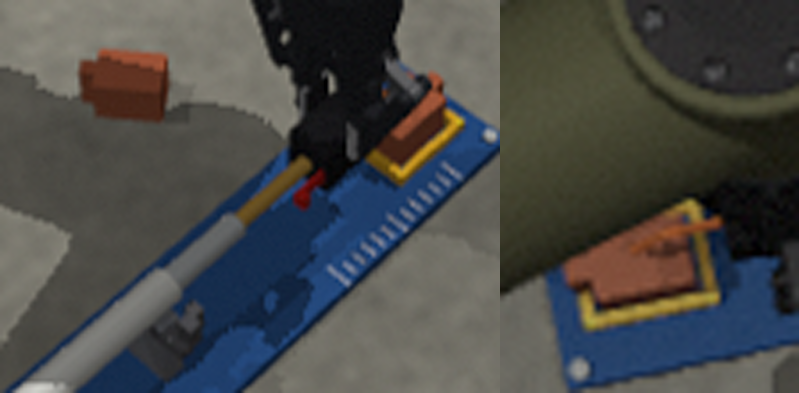

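The brass and steel sections are both out, and the pointer is over the seated block. The TCP has travelled 120 mm. I'll nudge it further to make sure it's at the hard stop.

Emit:
{"method": "servo_tool", "body": {"moves": [[-0.009,0.039,0,0,0.8],[0,0,0,0,0.8],[0,0,0,0,0.8]]}}

```text
time: 15.45
eef_pos: [509.0, 56.4, 67.8]
eef_rot: [2.46, -1.947, 0.01]
force: [3.9, -16.1, 4.1]
finger_gap: 0.405
```

Emit:
{"method": "servo_tool", "body": {"moves": [[0,0,0,0,0.8],[0,0,0,0,0.8],[0,0,0,0,0.8],[0,0,0,0,0.8]]}}

```text
time: 15.95
eef_pos: [509.0, 56.4, 67.8]
eef_rot: [2.46, -1.948, 0.01]
force: [4.2, -17.4, 3.4]
finger_gap: 0.401
```

Run:
```python
from h import *
s=sensors.observe(); print(s["time"],s["eef_pos"],s["force"],s["finger_gap"]); print(order.job_done())
```

```text
15.95 [508.95331928  56.39290766  67.79129406] [  4.22279979 -17.36542318   3.44750279] 0.4013723211037614
the job is handed in; nothing more can be done
None
```

I put the farthest red block (611 mm from the base) into the pocket and let go of it. I then pinched the handle with the button squeezed in, drew the pole to its second stop and handed the job in at about 16 s while holding it there. No verdict was reported.

- **Block:** before the pull, the block's measured centre was within 1 mm of the pocket's in the top view. The scene view put it about 3 mm off, though the pocket outline in that view is stretched by the visible wall sides. Both views showed the tab in the slot, and the block was still seated after the pull.
- **Button:** I judged it pressed only from the finger gap of 0.40, which matches the 36 mm width of the block. I could not see the button under the finger.
- **Pole:** the handle travelled 120 mm. A further 2 mm command then gave no movement, while the pull force rose from 9 N to 17 N, so it is at the hard stop. The last picture showed both sections out and the pointer over the block.
- **Bystanders:** I touched none that I know of, but did not measure their positions afterwards.

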